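# Aim the inspection mirror at the target plate

## Task

Lift the white target plate with the orange discs out of its blue sloping holder, stand it upright and fully down in the middle slot of the grey rack, and let go of it. Then take the mirror by the grip bar on its top and turn it clockwise until the small white camera sees the orange disc in the middle of the mirror, that is until the red needle, which shows where the camera's reflected line of sight goes, points at the disc. The mirror springs back when let go, so finish with the gripper still holding it at that angle; leave the bottles and the timer where they stand.

Things in the scene. Friction and masses are not known exactly. Their poses are not given: they have to be found in the camera images.
- target (a point): centre of the loose white target plate (6 mm thick, 80 wide, 95 high) and of the orange disc, 40 mm across, on each of its two like faces. x = across the thickness, y = along the width, z = towards its top edge. It starts leaning 30 degrees from upright, top edge roughly to the left (+y); the top 39 mm stand free of the back rest: pinch them across the thickness, coming down along the plate.
- plate: the target plate: origin at the middle of its lower edge, 47.5 mm below target, same axes; 60 g; its lowest 5 mm are thinned to 3.5 mm
- holder: blue fixed sloping holder, base 120 x 94 x 10 mm; origin under the centre of its base; z up, +x level towards the foot of the slope. The plate's lower edge stands on a ledge 30 mm above the worktop and 30 mm to +x of the origin, between cheeks 84 mm apart, and leans to -x on a 64 mm wide back rest; it leaves by sliding up along its own slope.
- slot (a point): floor of the MIDDLE slot of the fixed grey rack (base 114 x 104 mm, 38 mm high, three slots 38 mm apart), at its centre, 12 mm above the worktop. x = across the slot, y = along it, z up. The slot is 9 mm wide, 26 mm deep, 100 mm long, open at both ends, mouth 14 mm wide over the top 4 mm. A plate fully down has its centre 47.5 mm above this point; it may lean up to 0.12 rad.
- lens (a point): front of the black lens of the small white fixed camera (36 x 44 x 36 mm, top 78 mm above the worktop), 60 mm above the worktop; it looks level at the middle of the mirror, 162 mm away; a low bar joins it to the mirror's stand
- mirror: the turning mirror with its black frame and grip bar; origin on its vertical turning axis at worktop level; x = the way the glass faces, z up. It starts at rest on a stop and turns only clockwise seen from above, up to 1.0 rad; 0.2 to 0.75 rad is needed. A light spring (0.016 N m at rest, 0.08 N m more per rad) turns it back when let go.
- grip (a point): centre of the ribbed grey grip bar on top of the mirror frame, on the turning axis, 125 mm above the worktop; bar 12 mm thick, 44 long, 34 high (from 108 to 142 mm; the frame below ends at 93). x = across its thickness and the way the glass faces, y = along the bar, z up. Pinch it from above across x.
- sight (a point): middle of the mirror glass (58 x 58 mm, black frame 66 mm square), on the turning axis, 60 mm above the worktop. Its x axis is the camera's line of sight after reflection, level; y to its left, z up. It turns clockwise by twice the mirror's turn. The red needle on the dark round dial under the mirror (geared two to one) points the same way.
- purple_bottle: purple reagent bottle, 38 mm across, 88 mm tall; bystander; origin at the centre of its underside, z up
- blue_bottle: blue reagent bottle, 38 mm across, 88 mm tall; bystander; origin at the centre of its underside, z up
- amber_bottle: small amber bottle with black tip, 25 mm across, 62 mm tall; bystander; origin at the centre of its underside, z up
- black_dropper: small white bottle with black tip, 23 mm across, 64 mm tall; bystander; origin at the centre of its underside, z up
- red_dropper: small white bottle with red tip, 23 mm across, 68 mm tall; bystander; origin at the centre of its underside, z up
- timer: white lab timer lying flat, 64 x 66 x 20 mm; bystander; origin at the centre of its underside, z up

How it is judged:
By the outcome, as a careful person would: the job done as asked, in the order asked, and still so for the second after the job is handed in, while the arm keeps its last pose, push and grip.
It also fails if it takes over 61 s, if anything falls off the work surface, if the arm or the gripper's body presses on something with over 40 N, if the wrist force passes 120 N, or if a joint passes its speed limit or range.

## Robot

A 6-joint arm with a two-finger parallel gripper is mounted at the origin on a cart in front of the work surface, level with it; the furniture and walls round the work are solid. World frame = base frame: x ahead of the robot, y to its left, z up, the work surface at z = 0. Lengths are in mm, angles in rad, forces in N, time in s.
With the tool pointing down it reaches from about 425 to 1125 mm from the base axis. Payload 14.9 kg.
Tool frame: the origin (TCP) lies on the centre line of the jaws, within the pads' length; the fingertips stand 14 mm ahead of it and the grasp point (between the pads) lies 5 mm behind it (nose_length is the distance from the TCP to the fingertips, in mm); z points along the fingers, y is the line along which they close (so a half turn about z gives the same grasp; the last joint's range is limited). The gripper opens to 91 mm and grips with 3 to 60 N. Pads are 32 mm wide; open, the fingers measure 118 mm over their backs; the gripper's body (76 mm by 178 mm) begins 60 mm behind the grasp point.
Start: joints at [-1.342, 0.379, 1.734, -0, 1.028, -0.033], TCP at [181.169, -676.163, 227.932] pointing down, gripper open.
Joint ranges: [-2.77, 2.77], [-0.74, 2.19], [0, 2.66], [-1.06, 4.2], [0.31, 2.87], [-3.08, 3.08]. Speed limits (rad/s): [1.89, 1.89, 2.39, 3.14, 3.14, 3.14].

## Interface

Orientations are given as a unit quaternion [w, x, y, z].
In Python, from station import * gives the robot as it stands.
- The arm moves only by the tool send_rows, never from a script. Its argument "increments" is a list of rows, each an object with "slide": the shift along the world's x, y, z in m, a list of three; "rotation": the turn, a rotation vector about the world's x, y, z in degrees, a list of three; "grip": the closure, from 0 (fully open) to 1 (shut). In form: [{"slide": [tx, ty, tz], "rotation": [ax, ay, az], "grip": grip}, ...]. A call has 1 to 12 rows; each row shifts and turns the commanded pose from where the row before left it; what a row does not reach is not made up. A row lasts 1/8 s, in which the tool goes at most 62.5 mm and 10.7 degrees, less where a joint would pass 70% of its speed; a pose out of reach is approached as far as the arm can. A call with a gripper value outside its range is refused whole. The fingers move at their own pace and stop on an object; "newtons" is the grip in N (left out, the last holds). Time passes only in rows, so rows that do not move let the fingers close. It gives the time, the measured TCP pose, the force, the opening and the grip force at its end, in the units of the state.
- sense(): the state, without advancing time (a new reading comes with each control period).
- capture(name): name is "scene" or "top" or "wrist"; returns a dict with "pixels" (384x512x3 uint8, red, green, blue), "fx", "fy", "cx", "cy" (pixels), "extrinsics" (4x4, takes a point from world to camera coordinates). Camera axes: x right, y down, z forward; pixel columns grow to the right and rows downward; lengths in mm; the calibration is good to about 2 mm. The wrist camera is an equidistant fisheye: a pixel r from the principal point sees the ray r / f radians off the axis. A picture is of the moment at which its call begins. There is no depth.
- sign_off(): hands the job in; it is judged then, once.
The state is a dict: "t": time; "joint_pos": joint angles; "qd": joint speeds; "effort": joint torques, N m; "tool_pos": TCP position; "tcp_rot": TCP orientation; "contact_force": force on the tool from outside, world axes, zero at the start; "wrist_torque": the same for the moment, N m; "opening": finger opening in mm; "finger_force": force on a finger pad.
Only numpy, scipy, OpenCV 4.12 (cv2) and the standard library are available. Lean on these libraries where they do the work, as an engineer would, in place of code of your own. Each camera call takes 0.05 s, during which the arm holds its last target. There are 200 camera calls.

## Working session

There is one attempt and no reset: what is moved stays moved. The work goes in short steps, Python scripts to look and compute and a tool call to move; the robot and the scene stay as the last step left them, time stands still between calls to the robot, and variables do not carry over. Pictures are saved under pics/ and viewed, at most 10 in all, crops included, and the job is handed in when it is done.

Besides the shell and the picture viewer there is one more tool, called by a JSON object that holds its "fn" and its "kwargs", one argument or row to a line. send_rows: Moves the arm, as the interface text tells. Its arguments: {"type":"object","properties":{"increments":{"type":"array","items":{"type":"object","properties":{"slide":{"type":"array","items":{"type":"number"}},"rotation":{"type":"array","items":{"type":"number"}},"grip":{"type":"number"}}}},"newtons":{"type":"number"}},"required":["increments"]}

```bash
ls; mkdir -p pics; python3 - <<'E'
from station import *
import cv2,numpy as np
s=sense();print(s)
for n in["scene","top"]:
    c=capture(n);np.savez(n+"0.npz",**c);cv2.imwrite(f"pics/{n}0.png",cv2.resize(c["pixels"][:,:,::-1],(800,600)))
    print(n,c["fx"],c["fy"],c["cx"],c["cy"],np.round(c["extrinsics"],3).tolist())
E
```

```text
pics
{'t': 0.0, 'joint_pos': array([-1.34227568e+00,  3.79434995e-01,  1.73478060e+00, -5.08683026e-05,
        1.02849183e+00, -3.33029201e-02]), 'qd': array([-4.38564995e-04,  6.42011086e-04,  1.36373940e-03, -6.73431649e-04,
       -6.51649650e-05,  8.88447173e-05]), 'effort': array([-1.06824617e-03, -7.63723540e+01, -4.34368587e+01,  6.49978453e-02,
        4.25405754e-02, -8.78993228e-05]), 'tool_pos': array([ 181.08461519, -675.77510295,  227.26985104]), 'tcp_rot': array([-5.52611213e-04,  9.91441414e-01,  1.30551186e-01, -7.59934476e-05]), 'contact_force': array([-0.4123225 ,  0.30379833, -0.03151124]), 'wrist_torque': array([-0.02800899,  0.01483407, -0.02726654]), 'finger_force': 0.0, 'opening': 91.08753237853364}
scene 433.22107306689816 433.22107306689816 256.1215812509819 187.64122007014836 [[0.754, -0.656, 0.026, -417.909], [-0.226, -0.296, -0.928, 212.853], [0.617, 0.694, -0.371, 766.72], [0.0, 0.0, 0.0, 1.0]]
top 346.41662041215784 346.41662041215784 261.6077572753738 187.6819590973239 [[-0.024, -1.0, -0.011, -48.371], [-0.982, 0.025, -0.185, 523.094], [0.185, 0.007, -0.983, 929.087], [0.0, 0.0, 0.0, 1.0]]
```

View pics/scene0.png

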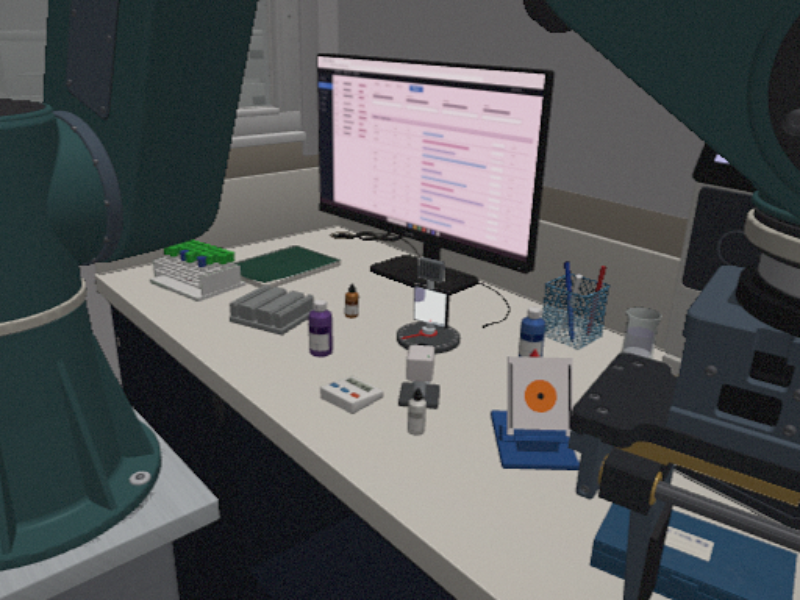

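View pics/top0.png

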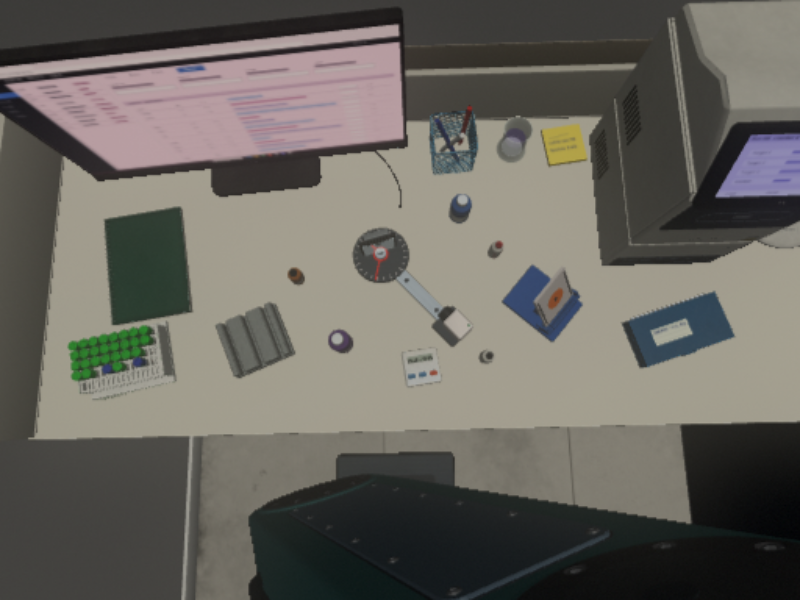

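The scene view shows the orange disc at (540,396), rack at (273,308) and mirror at (430,310). The top view shows the rack at (255,340), the mirror dial at (380,255), the camera at (452,322), and the holder at (543,302) with its disc at (555,298). I'll measure these by mask.

```bash
cat > h.py <<'E'
import numpy as np,cv2
from station import *
def load(n): return dict(np.load(n))
def ray(c,u,v,fish=False):
    E=c["extrinsics"];R=E[:3,:3];o=-R.T@E[:3,3]
    x=np.array([(u-c["cx"])/c["fx"],(v-c["cy"])/c["fy"],1.])
    if fish:
        r=np.hypot(x[0],x[1]); x=np.array([x[0]*np.sin(r)/r,x[1]*np.sin(r)/r,np.cos(r)]) if r>1e-9 else x
    d=R.T@x; return o,d/np.linalg.norm(d)
def onz(c,p,z,fish=False):
    o,d=ray(c,*p,fish); return o+d*(z-o[2])/d[2]
def proj(c,P,fish=False):
    X=c["extrinsics"][:3,:3]@np.asarray(P,float)+c["extrinsics"][:3,3]
    if fish:
        r=np.hypot(X[0],X[1]);t=np.arctan2(r,X[2]);a=X[:2]/max(r,1e-9)*t
    else: a=X[:2]/X[2]
    return np.array([c["cx"]+c["fx"]*a[0],c["cy"]+c["fy"]*a[1]])
def tri(rays):
    A=0;b=0
    for o,d in rays:
        M=np.eye(3)-np.outer(d,d);A=A+M;b=b+M@o
    return np.linalg.solve(A,b)
def mask(c,lo,hi):
    return cv2.inRange(cv2.cvtColor(c["pixels"],cv2.COLOR_RGB2HSV),lo,hi)
def blobs(m,amin=20,roi=None):
    if roi: 
        k=np.zeros_like(m);a,b,x,y=roi;k[b:y,a:x]=255;m=m&k
    cs,_=cv2.findContours(m,cv2.RETR_EXTERNAL,cv2.CHAIN_APPROX_NONE)
    return sorted([q for q in cs if cv2.contourArea(q)>=amin],key=cv2.contourArea,reverse=True)
def cen(q):
    M=cv2.moments(q);return M["m10"]/M["m00"],M["m01"]/M["m00"]
E
python3 - <<'E'
from h import *
np.set_printoptions(precision=1,suppress=True)
T,S=load("top0.npz"),load("scene0.npz")
om=[blobs(mask(c,(5,150,120),(18,255,255)),15) for c in(T,S)]
for b in om: print([(np.round(cen(q),1),cv2.contourArea(q)) for q in b[:4]])
q=blobs(mask(T,(100,140,50),(125,255,255)),200,(310,160,385,225))
print("holder px",cv2.minAreaRect(q[0]),[onz(T,p,10) for p in cv2.boxPoints(cv2.minAreaRect(q[0]))])
def big(c,a,b,x,y,k): return cv2.resize(c["pixels"][b:y,a:x,::-1],None,fx=k,fy=k,interpolation=cv2.INTER_CUBIC)
a=big(T,130,135,385,245,3);cv2.imwrite("pics/topcrop.png",a)
E
```

```text
[(array([355.3, 190.7]), 49.0)]
[(array([345.4, 253.1]), 292.0)]Traceback (most recent call last):
  File "<stdin>", line 7, in <module>
IndexError: list index out of range
```

```bash
python3 - <<'E'
from h import *
np.set_printoptions(precision=1,suppress=True)
T,S=load("top0.npz"),load("scene0.npz")
P=tri([ray(T,355.3,190.7),ray(S,345.4,253.1)]);print("target",P,proj(T,P),proj(S,P))
m=mask(T,(95,120,30),(130,255,255)); q=blobs(m,20,(310,160,385,225)); print([cv2.contourArea(x) for x in q])
pts=np.vstack([x for x in q]); r=cv2.minAreaRect(pts)
print("holder",r,np.array([onz(T,p,10) for p in cv2.boxPoints(r)]))
def big(c,a,b,x,y,k): return cv2.resize(c["pixels"][b:y,a:x,::-1],None,fx=k,fy=k,interpolation=cv2.INTER_CUBIC)
cv2.imwrite("pics/topcrop.png",big(T,130,135,385,245,3))
E
```

```text
target [ 502.  -317.4   73.4] [355.3 190.7] [345.4 253.1]
[444.0, 67.0]
holder ((346.9607849121094, 193.4163818359375), (40.27687454223633, 29.20589828491211), 38.290164947509766) [[ 510.4 -237.4   10. ]
 [ 577.7 -294.6   10. ]
 [ 500.7 -381.5   10. ]
 [ 435.2 -324.1   10. ]]
```

View pics/topcrop.png

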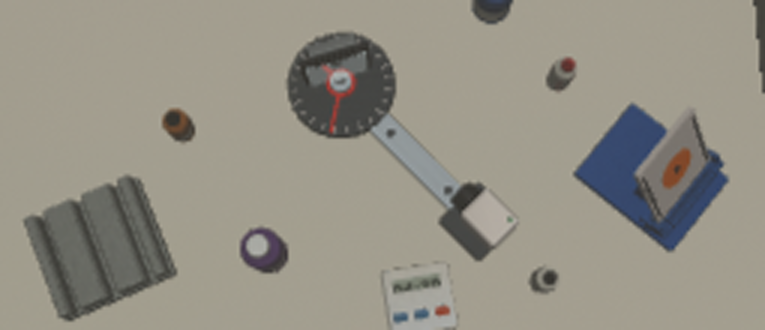

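The crop shows the rack centred at (100,248), the dial at (340,80) with its needle tip at (333,130), the lens block at (480,215), and the holder with the leaning plate around (680,165). I'll move over the holder with the jaws yawed across the plate and look with the wrist camera.

{"fn": "send_rows", "kwargs": {
  "increments": [
    {"slide": [0.03, 0.033, 0.01], "rotation": [0, 0, 10.3], "grip": 0},
    {"slide": [0.03, 0.033, 0.01], "rotation": [0, 0, 10.3], "grip": 0},
    {"slide": [0.03, 0.033, 0.01], "rotation": [0, 0, 10.3], "grip": 0},
    {"slide": [0.03, 0.033, 0.01], "rotation": [0, 0, 10.3], "grip": 0},
    {"slide": [0.03, 0.033, 0.01], "rotation": [0, 0, 10.3], "grip": 0},
    {"slide": [0.03, 0.033, 0.01], "rotation": [0, 0, 10.3], "grip": 0},
    {"slide": [0.03, 0.033, 0.01], "rotation": [0, 0, 10.3], "grip": 0},
    {"slide": [0.03, 0.033, 0], "rotation": [0, 0, 10.3], "grip": 0},
    {"slide": [0.03, 0.033, 0], "rotation": [0, 0, 10.3], "grip": 0},
    {"slide": [0.03, 0.033, 0], "rotation": [0, 0, 10.3], "grip": 0},
    {"slide": [0.03, 0.033, 0], "rotation": [0, 0, 10.3], "grip": 0},
    {"slide": [0.03, 0.033, 0], "rotation": [0, 0, 10.3], "grip": 0}
  ]
}}

```text
t: 1.6
tool_pos: [541.9, -278.9, 297.7]
tcp_rot: [-0.0, 0.351, 0.936, -0.0]
contact_force: [0.1, 0.0, -0.6]
opening: 91.2
finger_force: 0.0
```

```bash
python3 - <<'E'
from h import *
np.set_printoptions(precision=3,suppress=True)
s=sense();print(s["tool_pos"],s["tcp_rot"],s["joint_pos"],s["t"])
c=capture("wrist");np.savez("w1.npz",**c);cv2.imwrite("pics/w1.png",cv2.resize(c["pixels"][:,:,::-1],(800,600)))
E=c["extrinsics"];print(c["fx"],c["cx"],c["cy"],E,-E[:3,:3].T@E[:3,3])
print(proj(c,(502,-317,73),True)/.64)
c=capture("top");np.savez("top1.npz",**c)
c=capture("scene");np.savez("scene1.npz",**c)
E
```

```text
[ 541.888 -278.873  297.731] [-0.     0.351  0.936 -0.   ] [-0.513  0.162  1.877 -0.     1.103 -1.368] 1.6
297.3186396354542 258.93832262349423 192.02672059179145 [[   0.657    0.754    0.    -146.835]
 [   0.73    -0.636    0.251 -618.482]
 [   0.189   -0.165   -0.968  308.734]
 [   0.       0.       0.       1.   ]] [ 489.368 -231.651  454.153]
[337.652 261.56 ]
```

View pics/w1.png

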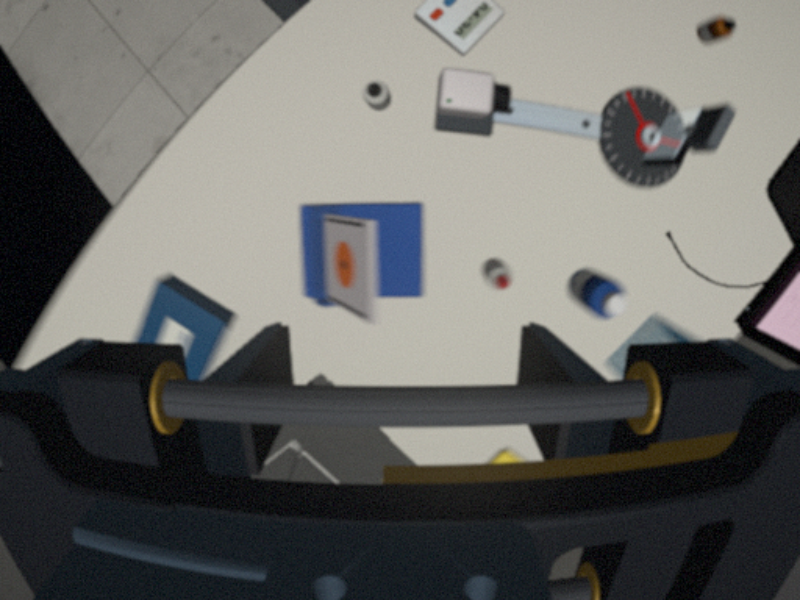

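The wrist view shows the disc at (345,263), about 7 px from the two-view prediction, and the blue base with corners near (302,205), (422,203) and (422,296). The mirror is at (650,135). I'll refine the holder now.

```bash
python3 - <<'E'
from h import *
np.set_printoptions(precision=2,suppress=True)
W,T,S=load("w1.npz"),load("top1.npz"),load("scene1.npz")
T0,S0=load("top0.npz"),load("scene0.npz")
def disc(c,roi=None):
    b=blobs(mask(c,(5,130,100),(18,255,255)),15,roi); return [(np.array(cen(q)),cv2.contourArea(q)) for q in b]
w=disc(W,(190,140,260,200));t=disc(T0,(330,170,380,210));s=disc(S0);print(w,t,s,disc(S))
w,t,s=w[0][0],t[0][0],s[0][0]
R={'w':ray(W,*w,True),'t':ray(T0,*t),'s':ray(S0,*s)}
for k in("wt","ws","ts","wts"): print(k,tri([R[i] for i in k]))
m=mask(W,(100,120,30),(130,255,255)); q=blobs(m,100,(180,115,285,205)); print([cv2.contourArea(x) for x in q])
g=np.vstack(q).reshape(-1,2)
def line(f,z=10):  # robust line fit of contour points on plane
    p=np.array([onz(W,x,z,True)[:2] for x in g if f(*x)],np.float32)
    vx,vy,x,y=cv2.fitLine(p,cv2.DIST_HUBER,0,.01,.01).ravel(); return np.array([x,y]),np.degrees(np.arctan2(vy,vx)),len(p)
x0,x1=g[:,0].min(),g[:,0].max();y0,y1=g[:,1].min(),g[:,1].max();print(x0,x1,y0,y1)
for n,f in dict(top=lambda u,v:v<y0+3 and x0+8<u<x1-6,right=lambda u,v:u>x1-3 and y0+6<v<y1-8,left=lambda u,v:u<x0+3 and y0+6<v<y0+45,bot=lambda u,v:v>y0+55 and u>245 and u<x1-6).items(): print(n,line(f))
# plate white outline
pm=mask(W,(0,0,120),(180,60,255)); 
E
```

```text
[(array([220.11, 168.89]), 158.0)] [(array([355.13, 190.73]), 51.5)] [(array([345.49, 253.04]), 299.0)] [(array([345.49, 253.04]), 299.0)]
wt [ 507.51 -322.44   45.24]
ws [ 506.85 -314.6    70.54]
ts [ 502.13 -317.18   73.37]
wts [ 504.63 -315.95   71.68]
[2134.5]
194 268 131 192
top (array([ 472.2 , -284.61], dtype=float32), np.float32(49.459133), 59)
right (array([ 550.38, -267.65], dtype=float32), np.float32(-42.48646), 46)
left (array([ 471.68, -345.47], dtype=float32), np.float32(-39.75538), 38)
bot (array([ 565.92, -309.45], dtype=float32), np.float32(48.922527), 16)
```

The holder's axis is at 49.2° and its centre is near (510,-307). The target centre is about (506.5,-313,71). Next: tilt 30° and go to 80 mm back from the grasp.

{"fn": "send_rows", "kwargs": {
  "increments": [
    {"slide": [0, 0.0012, -0.022], "rotation": [-3.78, 3.27, 0.05], "grip": 0.35},
    {"slide": [0, 0.0012, -0.022], "rotation": [-3.78, 3.27, 0.05], "grip": 0.35},
    {"slide": [0, 0.0012, -0.022], "rotation": [-3.78, 3.27, 0.05], "grip": 0.35},
    {"slide": [0, 0.0012, -0.022], "rotation": [-3.78, 3.27, 0.05], "grip": 0.35},
    {"slide": [0, 0.0012, -0.022], "rotation": [-3.78, 3.27, 0.05], "grip": 0.35},
    {"slide": [0, 0.0012, -0.022], "rotation": [-3.78, 3.27, 0.05], "grip": 0.35},
    {"slide": [0, 0, 0], "rotation": [0, 0, 0], "grip": 0.35}
  ],
  "newtons": 15
}}

```text
t: 2.62
tool_pos: [540.0, -272.6, 163.9]
tcp_rot: [-0.091, 0.339, 0.904, -0.243]
contact_force: [-0.1, 1.2, 0.7]
opening: 59.2
finger_force: 0.0
```

```bash
python3 - <<'E'
from h import *
from scipy.spatial.transform import Rotation as Ro
np.set_printoptions(precision=3,suppress=True)
s=sense();print(s["tool_pos"],s["opening"],s["t"],s["joint_pos"]);q=s["tcp_rot"];print(Ro.from_quat([q[1],q[2],q[3],q[0]]).as_matrix())
c=capture("wrist");np.savez("w2.npz",**c)
a=np.array([.3265,.3785,.866]);C=np.array([506.5,-312.8,71]);n=np.array([-.653,-.757,0]);w=np.array([-.757,.653,0])
nn=.866*n+np.array([0,0,.5])
im=cv2.resize(c["pixels"][:,:,::-1],(800,600)).copy()
for i in(-40,40):
  for z in(-47.5,47.5):
    cv2.circle(im,tuple(int(v/.64) for v in proj(c,C+a*z+w*i+nn*3,True)),3,(0,255,0),1)
T=s["tool_pos"]
for k in(0,60): cv2.circle(im,tuple(int(v/.64) for v in proj(c,T-a*k,True)),3,(0,0,255),1)
cv2.imwrite("pics/w2.png",im)
S=load("scene0.npz");R=ray(S,345.49,253.04)
b=blobs(mask(c,(5,130,100),(18,255,255)),15);print([(cen(x),cv2.contourArea(x)) for x in b])
for x in b[:2]: print(tri([ray(c,*cen(x),True),R]))
E
```

```text
[ 539.98  -272.608  163.916] 59.18912531551628 2.625 [-0.312  0.425  1.88  -0.536  1.123 -0.859]
[[-0.754  0.569 -0.329]
 [ 0.657  0.652 -0.377]
 [ 0.    -0.501 -0.866]]
[]
```

View pics/w2.png

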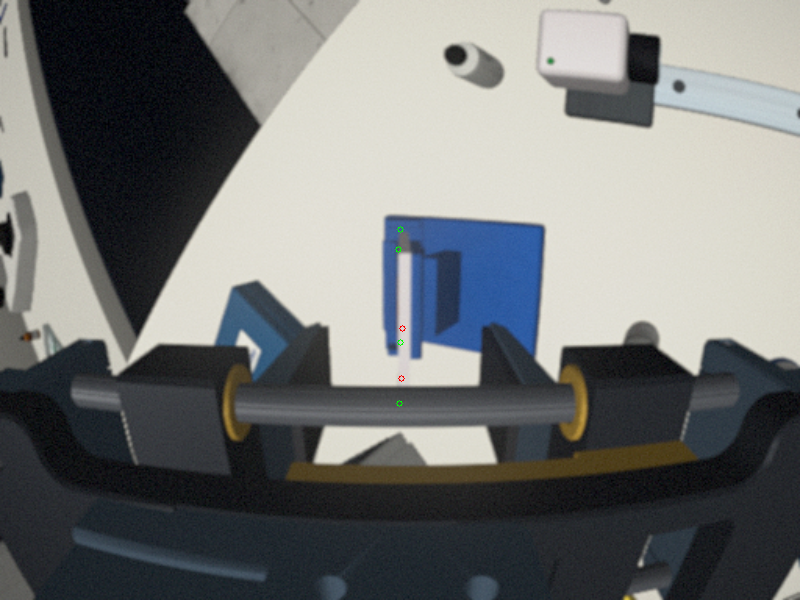

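The plate stands centred between the jaws, its edge at column ~404 against the tool axis at 402. I'll advance 79 mm along the plate and close.

{"fn": "send_rows", "kwargs": {
  "increments": [
    {"slide": [-0.0043, -0.005, -0.0114], "rotation": [0, 0, 0], "grip": 0.35},
    {"slide": [-0.0043, -0.005, -0.0114], "rotation": [0, 0, 0], "grip": 0.35},
    {"slide": [-0.0043, -0.005, -0.0114], "rotation": [0, 0, 0], "grip": 0.35},
    {"slide": [-0.0043, -0.005, -0.0114], "rotation": [0, 0, 0], "grip": 0.35},
    {"slide": [-0.0043, -0.005, -0.0114], "rotation": [0, 0, 0], "grip": 0.35},
    {"slide": [-0.0043, -0.005, -0.0114], "rotation": [0, 0, 0], "grip": 0.35},
    {"slide": [0, 0, 0], "rotation": [0, 0, 0], "grip": 1},
    {"slide": [0, 0, 0], "rotation": [0, 0, 0], "grip": 1},
    {"slide": [0, 0, 0], "rotation": [0, 0, 0], "grip": 1},
    {"slide": [0, 0, 0], "rotation": [0, 0, 0], "grip": 1},
    {"slide": [0, 0, 0], "rotation": [0, 0, 0], "grip": 1}
  ],
  "newtons": 15
}}

```text
t: 4.05
tool_pos: [515.5, -302.9, 97.7]
tcp_rot: [-0.089, 0.339, 0.905, -0.243]
contact_force: [0.1, -0.6, -0.6]
opening: 12.0
finger_force: 0.0
```

{"fn": "send_rows", "kwargs": {
  "increments": [
    {"slide": [0, 0, 0], "rotation": [0, 0, 0], "grip": 1},
    {"slide": [0, 0, 0], "rotation": [0, 0, 0], "grip": 1},
    {"slide": [0, 0, 0], "rotation": [0, 0, 0], "grip": 1}
  ],
  "newtons": 20
}}

```text
t: 4.42
tool_pos: [515.3, -303.1, 97.7]
tcp_rot: [-0.089, 0.339, 0.904, -0.243]
contact_force: [-1.5, -2.0, 4.3]
opening: 5.7
finger_force: 20.0
```

{"fn": "send_rows", "kwargs": {
  "increments": [
    {"slide": [0.0049, 0.0057, 0.013], "rotation": [0, 0, 0], "grip": 1},
    {"slide": [0.0065, 0.0076, 0.0173], "rotation": [0, 0, 0], "grip": 1},
    {"slide": [0.0065, 0.0076, 0.0173], "rotation": [0, 0, 0], "grip": 1},
    {"slide": [0.0065, 0.0076, 0.0173], "rotation": [0, 0, 0], "grip": 1},
    {"slide": [0.0065, 0.0076, 0.0173], "rotation": [0, 0, 0], "grip": 1},
    {"slide": [0, 0, 0.022], "rotation": [4.54, -3.92, 0], "grip": 1},
    {"slide": [0, 0, 0.022], "rotation": [4.54, -3.92, 0], "grip": 1},
    {"slide": [0, 0, 0.022], "rotation": [4.54, -3.92, 0], "grip": 1},
    {"slide": [0, 0, 0.022], "rotation": [4.54, -3.92, 0], "grip": 1},
    {"slide": [0, 0, 0.01], "rotation": [4.54, -3.92, 0], "grip": 1}
  ]
}}

```text
t: 5.68
tool_pos: [547.2, -266.6, 280.3]
tcp_rot: [0.003, 0.351, 0.937, 0.001]
contact_force: [-0.2, -0.7, -1.0]
opening: 6.0
finger_force: 20.0
```

```bash
python3 - <<'E'
from h import *
np.set_printoptions(precision=2,suppress=True)
s=sense();print(s["opening"],s["finger_force"])
T,S=load("top0.npz"),load("scene0.npz")
hsv=cv2.cvtColor(T["pixels"],cv2.COLOR_RGB2HSV);roi=(132,188,195,248)
print(hsv[217,163],hsv[240,150],hsv[190,185],hsv[200,140])
m=cv2.inRange(hsv,(0,0,0),(180,255,118));b=blobs(m,200,roi);q=b[0];r=cv2.minAreaRect(q);print(r)
for z in(38,12):print(z,onz(T,r[0],z))
B=cv2.boxPoints(r);print(B);print(np.array([onz(T,p,38) for p in B]))
cv2.imwrite("pics/rack.png",np.hstack([cv2.resize(T["pixels"][188:248,132:195,::-1],(390,372),interpolation=cv2.INTER_CUBIC),cv2.resize(S["pixels"][175:220,140:205,::-1],(390,372),interpolation=cv2.INTER_CUBIC)]))
E
```

```text
5.996579387391849 19.997248649597168
[30 17 89] [30 20 89] [ 24  30 162] [ 24  30 161]
((162.84483337402344, 217.362060546875), (37.32476043701172, 42.15283966064453), 68.19859313964844)
38 [445.84 218.86  38.  ]
12 [448.64 226.54  12.  ]
[[136.34 207.86]
 [175.48 192.21]
 [189.34 226.86]
 [150.21 242.52]]
[[474.68 294.94  38.  ]
 [516.89 184.79  38.  ]
 [417.34 143.68  38.  ]
 [376.62 252.06  38.  ]]
```

View pics/rack.png

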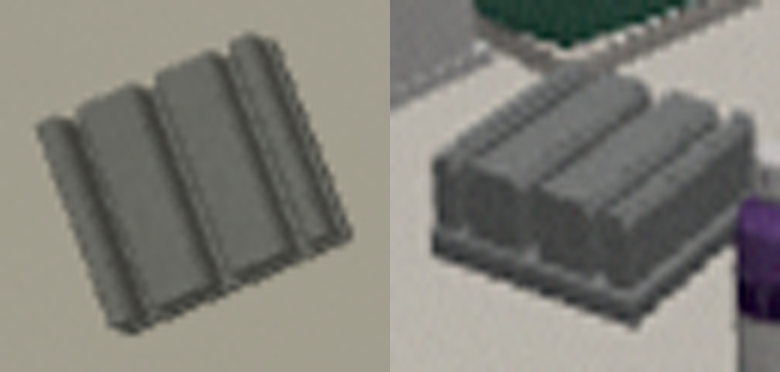

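The crop shows the three slots clearly, with the middle one at left (155,90)-(225,280). The rack is at about (447,221) and the slot runs at about 23°. I'll fly there high and look with the wrist camera from 60 mm beside the slot.

{"fn": "send_rows", "kwargs": {
  "increments": [
    {"slide": [-0.0064, 0.0361, 0], "rotation": [0, 0, 5.3], "grip": 1},
    {"slide": [-0.0064, 0.0361, 0], "rotation": [0, 0, 5.3], "grip": 1},
    {"slide": [-0.0064, 0.0361, 0], "rotation": [0, 0, 5.3], "grip": 1},
    {"slide": [-0.0064, 0.0361, 0], "rotation": [0, 0, 5.3], "grip": 1},
    {"slide": [-0.0064, 0.0361, 0], "rotation": [0, 0, 5.3], "grip": 1},
    {"slide": [-0.0064, 0.0361, 0], "rotation": [0, 0, 5.3], "grip": 1},
    {"slide": [-0.0064, 0.0361, 0], "rotation": [0, 0, 5.3], "grip": 1},
    {"slide": [-0.0064, 0.0361, 0], "rotation": [0, 0, 5.3], "grip": 1},
    {"slide": [-0.0064, 0.0361, 0], "rotation": [0, 0, 5.3], "grip": 1},
    {"slide": [-0.0064, 0.0361, 0], "rotation": [0, 0, 5.3], "grip": 1},
    {"slide": [-0.0064, 0.0361, 0], "rotation": [0, 0, 5.3], "grip": 1},
    {"slide": [-0.0064, 0.0361, 0], "rotation": [0, 0, 5.7], "grip": 1}
  ]
}}

```text
t: 7.18
tool_pos: [469.1, 168.0, 278.6]
tcp_rot: [0.001, -0.2, 0.98, 0.0]
contact_force: [0.9, -0.6, -0.3]
opening: 5.9
finger_force: 20.0
```

{"fn": "send_rows", "kwargs": {
  "increments": [
    {"slide": [0, 0, 0], "rotation": [0, 0, 0], "grip": 1},
    {"slide": [0, 0, 0], "rotation": [0, 0, 0], "grip": 1}
  ]
}}

```text
t: 7.42
tool_pos: [469.5, 166.4, 278.1]
tcp_rot: [0.001, -0.198, 0.98, 0.0]
contact_force: [-0.8, -1.5, -0.8]
opening: 6.0
finger_force: 20.0
```

```bash
python3 - <<'E'
from h import *
np.set_printoptions(precision=2,suppress=True)
s=sense();print(s["tool_pos"],s["opening"],s["joint_pos"])
c=capture("wrist");np.savez("w3.npz",**c);E=c["extrinsics"];print(-E[:3,:3].T@E[:3,3])
q=proj(c,(447,221,38),True);print(q)
c2=capture("top");np.savez("top3.npz",**c2);c2=capture("scene");np.savez("scene3.npz",**c2)
im=cv2.resize(c["pixels"][:,:,::-1],(800,600),interpolation=cv2.INTER_CUBIC)
cv2.imwrite("pics/w3.png",im)
E
```

```text
[469.47 166.38 278.15] 6.001848111607643 [ 0.29 -0.01  2.1   0.    1.05 -1.68]
[404.92 139.75 434.45]
[301.92 168.52]
```

View pics/w3.png

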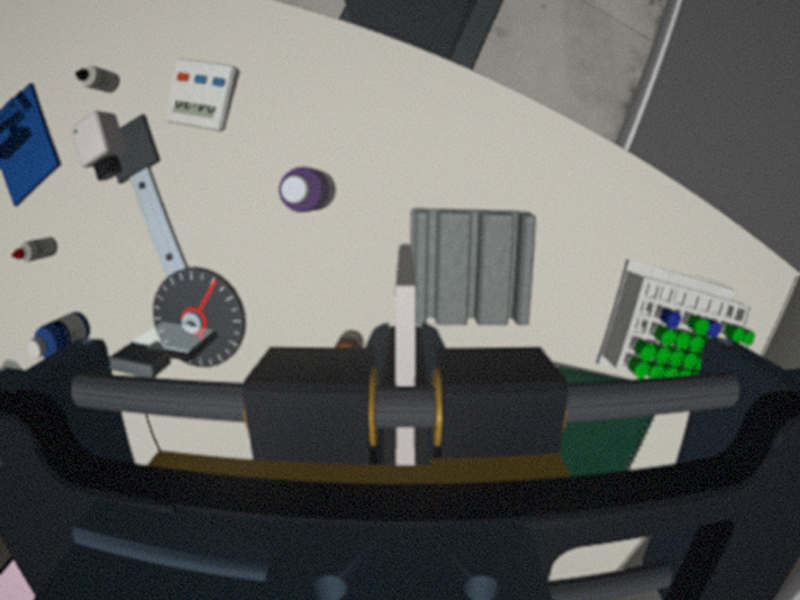

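The wrist view shows the plate edge-on at column ~404, and the rack between (412,209) and (530,324) with the middle slot near (477,212)-(475,322). I'll fit the slot from row intensity profiles.

```bash
python3 - <<'E'
from h import *
np.set_printoptions(precision=1,suppress=True,linewidth=200)
c=load("w3.npz");g=cv2.cvtColor(c["pixels"],cv2.COLOR_RGB2GRAY).astype(float)
for v in(150,165,180,195): print(v,g[v,262:346].astype(int))
P=[]
for v in range(142,202,2):
    x=np.arange(296,314); w=np.clip(95-g[v,296:314],0,None)
    print(v,round((w*x).sum()/max(w.sum(),1),1),end="; ")
# front/back edge of rack (rows) at several columns
for u in(285,295,312,322): print(u,g[128:140,u].astype(int),g[200:212,u].astype(int))
E
```

```text
150 [154 126 116 103 104 108 123 125 122 120 106  96 111 118 121 123 117  99  95 101 112 117 126 128 125 124 124 121 118 121 121 121 119 119 123 125 120 107  99 101 120 121 115 106  80  76  86 101 114
 120 123 125 120 121 119 121 120 122 121 119 120 121 119 121 116 109 105 109  99  74  62  72  89  98 109 116 120 120 111 115 146 180 185 192]
165 [ 83  93 103  99 102 113 127 127 124 115 104  95 111 119 124 122 105  97  97 108 119 126 123 122 123 127 131 123 122 123 118 121 119 124 126 127 122 107  96 114 120 116 108  79  68  85  95 108 121
 125 127 126 125 126 117 121 119 116 121 116 119 121 127 122 109 100 105 104  81  66  67  80  99 108 112 120 118 114 108 135 174 193 191 188]
180 [ 93  86  88  95 103 113 124 126 123 116  97  98 112 119 122 114 101  89  97 110 125 127 126 124 124 124 123 115 125 122 117 122 116 125 121 123 111 104 101 112 116 110  91  70  77  89 104 122 124
 126 124 119 117 120 119 121 121 121 119 118 117 120 117 107 107 101 100  76  61  69  84  93 102 120 122 122 118 114 141 174 189 190 187 186]
195 [201 200 189 168 126 119 125 123 127 111 102 108 120 123 121 111  9
[... 317 characters left out ...]
50 306.9; 152 306.5; 154 306.8; 156 306.5; 158 306.3; 160 306.2; 162 306.0; 164 306.0; 166 306.0; 168 306.1; 170 305.9; 172 305.7; 174 305.7; 176 305.5; 178 305.3; 180 305.5; 182 305.1; 184 305.1; 186 305.2; 188 305.0; 190 304.8; 192 304.7; 194 304.3; 196 304.6; 198 304.3; 200 304.4; 285 [188 184 190 188 181 151 106  89 104 121 127 122] [123 122 121 118 119 118 122 137 160 184 188 189]
295 [190 189 188 190 184 160 112  93  94 114 124 123] [124 120 123 122 122 123 117 137 167 184 189 188]
312 [187 190 191 191 188 174 130  95  85 101 112 118] [123 113 119 119 117 121 113 137 164 184 188 188]
322 [188 187 194 190 192 179 148 105  79  97 114 124] [124 121 120 123 116 117 115 130 158 180 188 186]
```

```bash
python3 - <<'E'
from h import *
from scipy.spatial.transform import Rotation as Ro
np.set_printoptions(precision=2,suppress=True,linewidth=200)
c=load("w3.npz");g=cv2.cvtColor(c["pixels"],cv2.COLOR_RGB2GRAY).astype(int)
p=np.array([onz(c,x,38,True)[:2] for x in((304.2,150),(303.6,165),(303.1,180),(302.4,195))],np.float32);print(p)
vx,vy,x,y=cv2.fitLine(p,cv2.DIST_L2,0,.01,.01).ravel();print(np.degrees(np.arctan2(vy,vx)))
for e in((303,134.2),(302,206.8)): print("end",onz(c,e,38,True),onz(c,e,6,True))
q=[0.001,-0.198,0.98,0.0];R=Ro.from_quat([*q[1:],q[0]]).as_matrix();T=np.array([469.47,166.38,278.15]);print(R)
print("toolY deg",np.degrees(np.arctan2(R[1,1],R[0,1])))
for k,l in((40,76),(-40,76),(40,-19),(0,-19)): print(k,l,proj(c,T+R[:,0]*k+R[:,2]*l,True))
for v in(160,170,180,190,200,210,225,235): print(v,g[v,246:274])
d=np.array([vx,vy]);n=np.array([-vy,vx]);print("TCP to slot line, across",(p.mean(0)-T[:2])@n,"dir n",n,"slot mid by line nearest rack centre",p.mean(0)+d*((np.array([447,221])-p.mean(0))@d))
E
```

```text
[[422.61 213.37]
 [441.65 221.11]
 [460.92 229.2 ]
 [480.68 237.31]]
22.444181
end [403.74 203.13  38.  ] [403.65 208.25   6.  ]
end [496.49 244.11  38.  ] [503.88 252.53   6.  ]
[[-0.92 -0.39  0.  ]
 [-0.39  0.92  0.  ]
 [-0.   -0.   -1.  ]]
toolY deg 112.84461988625813
40 76 [258.25 154.27]
-40 76 [258.26 247.63]
40 -19 [257.85 179.61]
0 -19 [257.89 255.94]
160 [194 187 191 191 188 192 192 186 167 130  96  89  91  91  89  86  89 104 108 105 109 113 128 128 129 120 106  99]
170 [188 188 193 191 193 193 187 170 129  98  90  84  95  89  88  90  85  91  87 100 108 118 127 126 124 118 104  98]
180 [191 189 185 190 191 190 173 140 101  86  85  85  87  86  87  83  93  86  88  95 103 113 124 126 123 116  97  98]
190 [192 188 186 189 191 188 187 194 199 198 196 201 198 198 196 198 199 199 192 161 130 118 120 125 119 111 101  97]
200 [186 192 189 190 183 188 188 196 195 198 200 197 193 197 199 197 198 196 187 160 122 116 123 121 118 107  94 102]
210 [ 54  49  61  64  47  57  92 154 191 197 195 197 194 196 193 196 195 193 183 146  84  50  47  55  54  52  47  48]
225 [ 47  52  49  38  33  46  87 153 185 194 199 194 191 191 194 191 195 193 181 143  78  40  40  39  36  43  48  53]
235 [ 37  42  45  31  33  47  85 144 184 194 190 190 192 191 190 192 187 193 181 136  82  36  30  42  36  31  41  41]
TCP to slot line, across 61.28260531879723 dir n [-0.38  0.92] slot mid by line nearest rack centre [446.15 223.05]
```

{"fn": "send_rows", "kwargs": {
  "increments": [
    {"slide": [-0.0052, 0.01425, 0], "rotation": [0, 0, -0.1], "grip": 1},
    {"slide": [-0.0052, 0.01425, 0], "rotation": [0, 0, -0.1], "grip": 1},
    {"slide": [-0.0052, 0.01425, 0], "rotation": [0, 0, -0.1], "grip": 1},
    {"slide": [-0.0052, 0.01425, 0], "rotation": [0, 0, -0.1], "grip": 1},
    {"slide": [0, 0, -0.035], "rotation": [0, 0, 0], "grip": 1},
    {"slide": [0, 0, -0.035], "rotation": [0, 0, 0], "grip": 1},
    {"slide": [0, 0, -0.035], "rotation": [0, 0, 0], "grip": 1},
    {"slide": [0, 0, -0.035], "rotation": [0, 0, 0], "grip": 1},
    {"slide": [0, 0, -0.012], "rotation": [0, 0, 0], "grip": 1},
    {"slide": [0, 0, 0], "rotation": [0, 0, 0], "grip": 1}
  ]
}}

```text
t: 8.82
tool_pos: [448.5, 223.7, 125.7]
tcp_rot: [-0.0, -0.195, 0.981, -0.0]
contact_force: [-0.1, -0.2, -0.0]
opening: 5.9
finger_force: 20.0
```

```bash
python3 - <<'E'
from h import *
c=capture("wrist");np.savez("w4.npz",**c);s=sense();print(s["tool_pos"],s["tcp_rot"])
S=capture("scene");np.savez("scene4.npz",**S)
w=cv2.resize(c["pixels"][110:290,170:350,::-1],(400,400),interpolation=cv2.INTER_CUBIC)
p=proj(S,(450,224,60)).astype(int);print(p)
w2=cv2.resize(S["pixels"][p[1]-45:p[1]+45,p[0]-45:p[0]+45,::-1],(400,400),interpolation=cv2.INTER_CUBIC)
cv2.imwrite("pics/w4.png",np.hstack([w,w2]))
E
```

```text
[449.02990816 223.81219609 126.46386588] [ 6.79735855e-04 -1.95149843e-01  9.80773190e-01  1.61693891e-04]
[173 183]
```

View pics/w4.png

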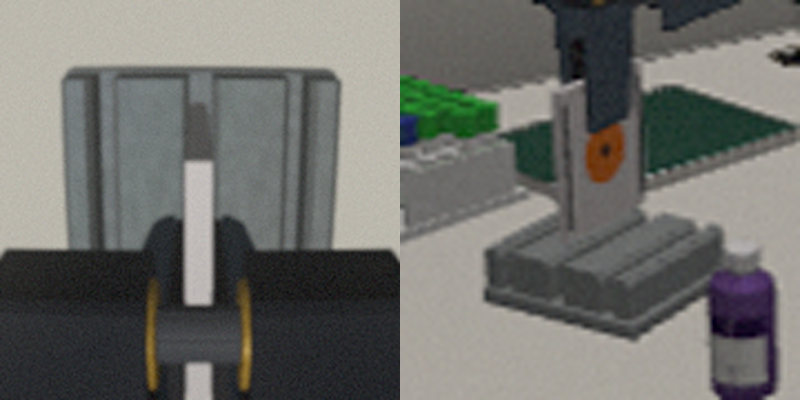

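The plate's lower edge at (200,103) lines up with the middle slot (188–213). I'll descend and watch the force.

{"fn": "send_rows", "kwargs": {
  "increments": [
    {"slide": [0, 0, -0.006], "rotation": [0, 0, 0], "grip": 1},
    {"slide": [0, 0, -0.006], "rotation": [0, 0, 0], "grip": 1},
    {"slide": [0, 0, -0.006], "rotation": [0, 0, 0], "grip": 1},
    {"slide": [0, 0, -0.006], "rotation": [0, 0, 0], "grip": 1},
    {"slide": [0, 0, -0.006], "rotation": [0, 0, 0], "grip": 1},
    {"slide": [0, 0, -0.004], "rotation": [0, 0, 0], "grip": 1}
  ],
  "newtons": 20
}}

```text
t: 9.68
tool_pos: [448.6, 223.3, 91.2]
tcp_rot: [0.0, -0.195, 0.981, 0.0]
contact_force: [-0.1, -0.0, -0.7]
opening: 6.0
finger_force: 20.0
```

{"fn": "send_rows", "kwargs": {
  "increments": [
    {"slide": [0, 0, -0.001], "rotation": [0, 0, 0], "grip": 1},
    {"slide": [0, 0, -0.001], "rotation": [0, 0, 0], "grip": 1}
  ]
}}

```text
t: 9.93
tool_pos: [448.8, 223.4, 90.6]
tcp_rot: [0.0, -0.195, 0.981, 0.0]
contact_force: [-10.2, -4.8, 32.2]
opening: 6.0
finger_force: 20.0
```

It has bottomed at z≈90.5, where full depth was expected. I'll release and retreat up.

{"fn": "send_rows", "kwargs": {
  "increments": [
    {"slide": [0, 0, 0.001], "rotation": [0, 0, 0], "grip": 0.5},
    {"slide": [0, 0, 0], "rotation": [0, 0, 0], "grip": 0.5},
    {"slide": [0, 0, 0], "rotation": [0, 0, 0], "grip": 0.5},
    {"slide": [0, 0, 0], "rotation": [0, 0, 0], "grip": 0.5},
    {"slide": [0, 0, 0], "rotation": [0, 0, 0], "grip": 0.5},
    {"slide": [0, 0, 0.02], "rotation": [0, 0, 0], "grip": 0.5},
    {"slide": [0, 0, 0.04], "rotation": [0, 0, 0], "grip": 0.5},
    {"slide": [0, 0, 0.04], "rotation": [0, 0, 0], "grip": 0.5},
    {"slide": [0, 0, 0.04], "rotation": [0, 0, 0], "grip": 0.5},
    {"slide": [0, 0, 0.04], "rotation": [0, 0, 0], "grip": 0.5},
    {"slide": [0.02, -0.03, 0.01], "rotation": [0, 0, -8], "grip": 0.5},
    {"slide": [0.02, -0.03, 0], "rotation": [0, 0, -8], "grip": 0.5}
  ]
}}

```text
t: 11.42
tool_pos: [489.5, 162.9, 282.0]
tcp_rot: [0.002, -0.055, 0.998, 0.0]
contact_force: [0.6, 0.3, -0.3]
opening: 45.6
finger_force: 0.0
```

```bash
python3 - <<'E'
from h import *
np.set_printoptions(precision=2,suppress=True,linewidth=200)
s=sense();print(s["tool_pos"],s["opening"])
W=capture("wrist");S=capture("scene");T=capture("top")
for n,c in zip("wst",(W,S,T)): np.savez(f"{n}5.npz",**c)
for c,f in((W,True),(S,False),(T,False)):
    print([(np.round(cen(q),1),cv2.contourArea(q)) for q in blobs(mask(c,(5,130,100),(18,255,255)),15)], proj(c,(450,224,59.5),f),proj(c,(450,224,107),f))
p=proj(S,(450,224,60)).astype(int)
w2=cv2.resize(S["pixels"][p[1]-45:p[1]+45,p[0]-45:p[0]+45,::-1],(400,400),interpolation=cv2.INTER_CUBIC)
cv2.imwrite("pics/w5.png",np.hstack([w2,cv2.resize(W["pixels"][0:300,56:356,::-1],(400,400),interpolation=cv2.INTER_CUBIC)]))
E
```

```text
[489.49 162.89 282.05] 45.594213791238836
[(array([240.7, 217.4]), 32.0)] [308.84 145.5 ] [315.72 149.78]
[(array([174., 184.]), 74.0)] [173.72 183.86] [172.92 167.34]
[] [158.76 215.12] [153.27 213.19]
```

View pics/w5.png

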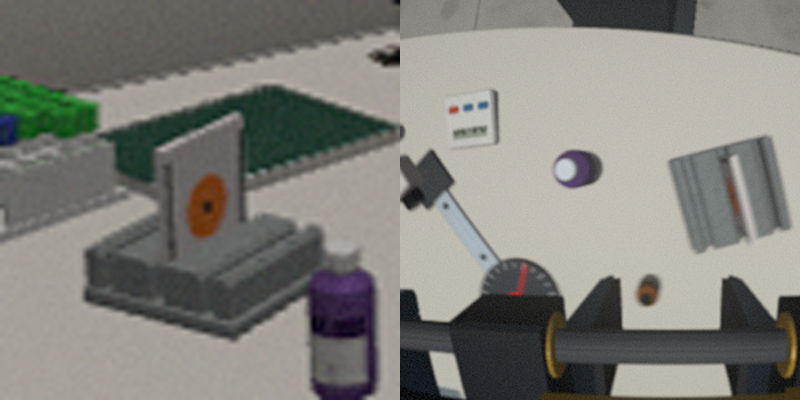

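The plate stands alone, fully down in the middle slot. Its disc in the scene view is at (174,184) against a predicted (173.7,183.9). Now I'll locate the mirror axis and needle.

```bash
python3 - <<'E'
from h import *
np.set_printoptions(precision=1,suppress=True,linewidth=200)
T,W1,W3,S=load("top0.npz"),load("w1.npz"),load("w3.npz"),load("scene0.npz")
out=[]
for c,roi,f in((T,(222,140,266,185),False),(W1,(380,50,445,122),True),(W3,(95,165,160,240),True)):
    hsv=cv2.cvtColor(c["pixels"],cv2.COLOR_RGB2HSV)
    red=(cv2.inRange(hsv,(0,110,90),(8,255,255))|cv2.inRange(hsv,(172,110,90),(180,255,255)))
    a,b,x,y=roi;vv,uu=np.nonzero(red[b:y,a:x]);p=np.c_[uu+a,vv+b]
    dark=blobs(cv2.inRange(hsv,(0,0,0),(180,255,100)),100,roi)[0]
    (ex,ey),r,_=cv2.fitEllipse(cv2.convexHull(dark))
    P=np.array([onz(c,q,10,f)[:2] for q in p])
    print("dial centre z10",onz(c,(ex,ey),10,f),r,"n red",len(p))
    out.append(c);
    im=cv2.resize(c["pixels"][b:y,a:x,::-1],(266,300),interpolation=cv2.INTER_CUBIC);out[-1]=im
cv2.imwrite("pics/m.png",np.hstack(out))
E
```

```text
dial centre z10 [604.6  -8.6  10. ] (34.730140686035156, 35.42238235473633) n red 41
dial centre z10 [606.6  -2.4  10. ] (61.60941696166992, 64.48462677001953) n red 167
dial centre z10 [616.7 -10.6  10. ] (62.4544792175293, 75.44621276855469) n red 154
```

View pics/m.png

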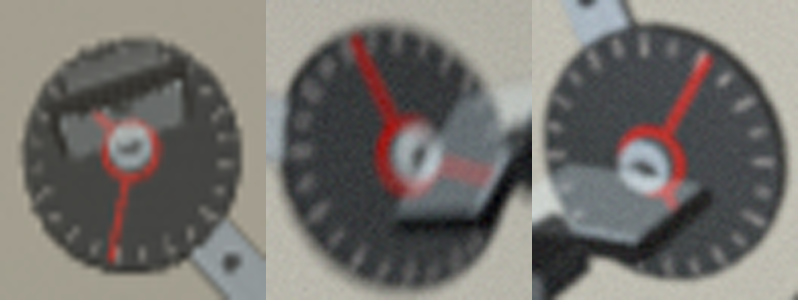

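The three crops show the dial with its hub at (130,150), (415,155) and (642,168), and the needle tips at (111,260), (354,38) and (706,58). I'll triangulate the hub and needle.

```bash
python3 - <<'E'
from h import *
np.set_printoptions(precision=1,suppress=True,linewidth=200)
C=[(load("top0.npz"),False,(222,140,44,45)),(load("w1.npz"),True,(380,50,65,72)),(load("w3.npz"),True,(95,165,65,75))]
def px(i,u,v): a,b,w,h=C[i][2];return a+(u-266*i)*w/266-.5*0,b+v*h/300
for n,P in dict(hub=[(130,150),(415,155),(642,168)],dial=[(131,155),(394,157),(665,151.5)],tip=[(111,260),(354,38),(706,58)]).items():
    X=tri([ray(C[i][0],*px(i,*p),C[i][1]) for i,p in enumerate(P)]);print(n,X,[proj(C[i][0],X,C[i][1])-px(i,*p) for i,p in enumerate(P)])
S=load("scene0.npz");hsv=cv2.cvtColor(S["pixels"],cv2.COLOR_RGB2HSV)
# camera block top centre (z 78), from top view & w3
T=C[0][0];m=mask(T,(0,0,150),(180,40,255));print([(np.round(cen(q),1),cv2.contourArea(q),onz(T,cen(q),78)) for q in blobs(m,40,(275,190,305,225))])
E
```

```text
hub [606.4  -7.7  24.2] [array([-0.7, -1.2]), array([-0.6, -0.4]), array([-0.4, -1.8])]
dial [607.2  -6.9   4.4] [array([-0.7, -0.4]), array([-0.7, -0. ]), array([-0.6, -0.6])]
tip [557.9   2.8  16.7] [array([-0.8, -0.9]), array([-1.1, -0.4]), array([-0.5, -1. ])]
[(array([291.7, 206.5]), 661.5, array([ 462.3, -141.5,   78. ]))]
```

Axis ≈ (607,-7). The needle rests at 168.3° and the disc bearing is 124.1°, so the mirror needs about 22° clockwise. I'll move above the grip bar with the jaws across it.

{"fn": "send_rows", "kwargs": {
  "increments": [
    {"slide": [0.0131, -0.0189, -0.008], "rotation": [0, 0, -9], "grip": 0.5},
    {"slide": [0.0131, -0.0189, -0.008], "rotation": [0, 0, -9], "grip": 0.5},
    {"slide": [0.0131, -0.0189, -0.008], "rotation": [0, 0, -9], "grip": 0.5},
    {"slide": [0.0131, -0.0189, -0.008], "rotation": [0, 0, -9], "grip": 0.5},
    {"slide": [0.0131, -0.0189, -0.008], "rotation": [0, 0, -9], "grip": 0.5},
    {"slide": [0.0131, -0.0189, -0.008], "rotation": [0, 0, -9], "grip": 0.5},
    {"slide": [0.0131, -0.0189, -0.008], "rotation": [0, 0, -9], "grip": 0.5},
    {"slide": [0.0131, -0.0189, -0.008], "rotation": [0, 0, -9], "grip": 0.5},
    {"slide": [0.0131, -0.0189, -0.008], "rotation": [0, 0, -9], "grip": 0.5},
    {"slide": [0, 0, 0], "rotation": [0, 0, 0], "grip": 0.5},
    {"slide": [0, 0, 0], "rotation": [0, 0, 0], "grip": 0.5}
  ]
}}

```text
t: 12.95
tool_pos: [606.1, -5.9, 208.7]
tcp_rot: [0.0, 0.604, 0.797, -0.0]
contact_force: [-0.4, -0.7, 0.1]
opening: 45.3
finger_force: 0.0
```

```bash
python3 - <<'E'
from h import *
from scipy.spatial.transform import Rotation as Ro
np.set_printoptions(precision=2,suppress=True,linewidth=200)
s=sense();q=s["tcp_rot"];R=Ro.from_quat([*q[1:],q[0]]).as_matrix();T=s["tool_pos"];print(T,np.degrees(np.arctan2(R[1,1],R[0,1])),s["opening"])
c=capture("wrist");np.savez("w6.npz",**c)
im=cv2.resize(c["pixels"][:,:,::-1],(800,600),interpolation=cv2.INTER_CUBIC).copy()
for k in(0,-68,-85): 
  for x in(-22,22):cv2.circle(im,tuple(int(v/.64) for v in proj(c,T+np.array([0,0,k])+R[:,0]*x,True)),3,(0,255,0),1)
cv2.imwrite("pics/w6.png",im)
E
```

```text
[606.08  -5.92 208.68] 15.714189069128437 45.32864061704999
```

View pics/w6.png

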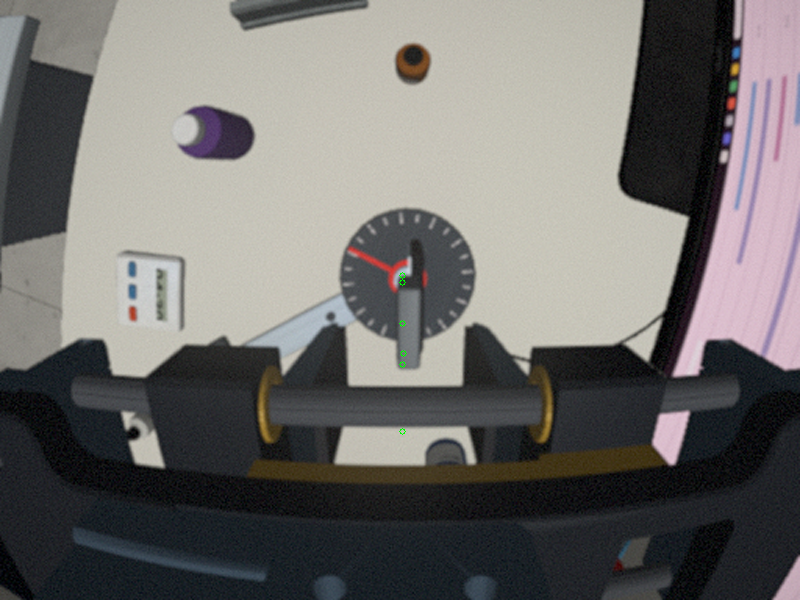

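The wrist view shows the grip bar at (398–420, 290–368) between the open jaws, with the tool axis at ~403. The needle runs from the hub (403,278) to (348,250). I'll get the offsets numerically.

```bash
cat >> h.py <<'E'
def redmask(c):
    h=cv2.cvtColor(c["pixels"],cv2.COLOR_RGB2HSV);return cv2.inRange(h,(0,120,90),(8,255,255))|cv2.inRange(h,(172,120,90),(180,255,255))
def dial(c,roi,fish=True):
    a,b,x,y=roi;h=cv2.cvtColor(c["pixels"],cv2.COLOR_RGB2HSV)
    vv,uu=np.nonzero(redmask(c)[b:y,a:x]);return np.array([onz(c,(u+a,v+b),12,fish)[:2] for u,v in zip(uu,vv)])
E
python3 - <<'E'
from h import *
np.set_printoptions(precision=1,suppress=True,linewidth=220)
c=load("w6.npz");g=cv2.cvtColor(c["pixels"],cv2.COLOR_RGB2GRAY).astype(int)
for v in(188,195,205,215,225,230): print(v,g[v,248:276])
print(g[176:192,261],g[226:244,262])
P=dial(c,(215,130,280,190));r=np.hypot(*(P-[607,-7]).T);k=P[r>22];print(len(P),len(k))
vx,vy,x,y=cv2.fitLine(k.astype(np.float32),cv2.DIST_HUBER,0,.01,.01).ravel();print(np.degrees(np.arctan2(vy,vx)),x,y,k.min(0),k.max(0))
n=np.array([-vy,vx]);print("axis off line",(np.array([607,-7])-[x,y])@n)
# dial rim points: table/dial transition on left, right and top
h=g
row=175;print(g[row,205:230],g[row,290:310]);col=245;print(g[125:145,255])
E
```

```text
188 [ 73  75  71  78  69  70  77  89 104 113 114 117 122 125 122 128 127 126 125 118  99  67  59  60  72  71  70  79]
195 [ 62  73  69  73  70  68  80  94 104 118 118 118 122 121 125 123 126 128 127 117  94  64  51  61  69  70  75  71]
205 [ 70  72  73  71  67  69  75  95 109 113 115 119 123 121 126 122 126 130 125 111  86  62  53  60  72  77  73  74]
215 [ 87  79  76  69  68  67  79  95 110 115 115 116 123 123 123 120 124 125 124 104  86  61  53  67  80  93 101 114]
225 [196 193 195 195 186 156 110  97 111 119 118 118 123 119 121 121 125 122 118 105  89 116 161 189 193 193 193 193]
230 [193 193 192 198 187 161 123 105 110 115 114 119 119 118 121 122 122 120 111 112 123 162 189 194 194 191 194 194]
[123  75  50  54  53  51  52  55  70  87 112 117 125 121 125 123] [123 122 119 121 121 121 119 121 116 124 152 187 188 195 193 193 193 192]
213 78
-14.055608 573.0565 -0.015259225 [559.4  -4.9] [585.6   4.2]
axis off line 1.4680125149480028
[193 196 193 196 193 196 197 192 195 195 194 181 142 104  79  75  73  76  76  79  75  81  78  79  74] [ 79  75  72  75  80  89 108 116 107 103  92  90  89  91 139 186 199 196 192 198]
[197 193 195 196 193 195 197 182 147 102  91 106 112 113 110 115 109 103  88  76]
```

{"fn": "send_rows", "kwargs": {
  "increments": [
    {"slide": [0.0024, -0.001, -0.02], "rotation": [0, 0, 0], "grip": 0.5},
    {"slide": [0, 0, -0.022], "rotation": [0, 0, 0], "grip": 0.5},
    {"slide": [0, 0, -0.022], "rotation": [0, 0, 0], "grip": 0.5},
    {"slide": [0, 0, -0.022], "rotation": [0, 0, 0], "grip": 0.5},
    {"slide": [0, 0, 0], "rotation": [0, 0, 0], "grip": 1},
    {"slide": [0, 0, 0], "rotation": [0, 0, 0], "grip": 1},
    {"slide": [0, 0, 0], "rotation": [0, 0, 0], "grip": 1},
    {"slide": [0, 0, 0], "rotation": [0, 0, 0], "grip": 1},
    {"slide": [0, 0, 0], "rotation": [0, 0, 0], "grip": 1},
    {"slide": [0, 0, 0], "rotation": [0, 0, 0], "grip": 1}
  ],
  "newtons": 20
}}

```text
t: 14.25
tool_pos: [608.6, -7.9, 123.5]
tcp_rot: [0.0, 0.605, 0.796, -0.001]
contact_force: [-5.8, -2.1, 7.1]
opening: 11.8
finger_force: 20.0
```

{"fn": "send_rows", "kwargs": {
  "increments": [
    {"slide": [0, 0, 0], "rotation": [0, 0, -4], "grip": 1},
    {"slide": [0, 0, 0], "rotation": [0, 0, -4], "grip": 1},
    {"slide": [0, 0, 0], "rotation": [0, 0, -4], "grip": 1},
    {"slide": [0, 0, 0], "rotation": [0, 0, -4], "grip": 1},
    {"slide": [0, 0, 0], "rotation": [0, 0, -4], "grip": 1},
    {"slide": [0, 0, 0], "rotation": [0, 0, 0], "grip": 1}
  ]
}}

```text
t: 15.0
tool_pos: [608.7, -7.9, 123.5]
tcp_rot: [0.0, 0.735, 0.678, -0.001]
contact_force: [-5.7, -1.2, 7.4]
opening: 11.5
finger_force: 20.0
```

```bash
cat > m.py <<'E'
from h import *
import sys
np.set_printoptions(precision=1,suppress=True,linewidth=220)
def line(P):
    r=np.hypot(*(P-A).T);k=P[(r>20)&(r<60)].astype(np.float32)
    vx,vy,x,y=cv2.fitLine(k,cv2.DIST_HUBER,0,.01,.01).ravel();a=np.degrees(np.arctan2(vy,vx))%180
    return a,len(k),k.mean(0),(A-[x,y])@np.array([-vy,vx])
A=np.array([608.,-7.]);T=np.array([450.,224.])
print("bearing",np.degrees(np.arctan2(*(T-A)[::-1])))
for n in("wrist","top","scene"):
    c=capture(n);f=n=="wrist";np.savez(f"{n}_{sys.argv[1]}.npz",**c)
    vv,uu=np.nonzero(redmask(c));P=np.array([onz(c,(u,v),15,f)[:2] for u,v in zip(uu,vv)])
    P=P[np.hypot(*(P-A).T)<60]
    try: print(n,len(P),line(P))
    except Exception as e: print(n,len(P),e)
    om=blobs(mask(c,(5,130,100),(18,255,255)),6);print("orange",[(np.round(cen(q),1),cv2.contourArea(q)) for q in om],proj(c,(450,224,59.5),f))
s=sense();q=s["tcp_rot"];print(s["tool_pos"],np.degrees(2*np.arctan2(q[2],q[1]))-90)
E
python3 m.py 7
```

```text
bearing 124.37145200631375
wrist 347 (np.float32(127.74615), 158, array([587.5,  21.1], dtype=float32), np.float64(-0.98943927612072))
orange [(array([197.1,  24.1]), 192.5)] [ 63.4 -26.1]
top 0 OpenCV(4.12.0) /io/opencv/modules/imgproc/src/linefit.cpp:50: error: (-215:Assertion failed) count > 0 in function 'fitLine2D_wods'

orange [] [158.8 215.1]
scene 39 (np.float32(139.74731), 13, array([585.4,  19.8], dtype=float32), np.float64(-5.2386797487524746))
orange [(array([174., 184.]), 73.0), (array([225.3, 188.3]), 6.0)] [173.7 183.9]
[608.8  -7.9 123.5] -4.49748971313015
```

```bash
python3 - <<'E'
from h import *
np.set_printoptions(precision=2,suppress=True,linewidth=220)
c=load("wrist_7.npz");vv,uu=np.nonzero(redmask(c))
for z in(8,16):
    P=np.array([onz(c,(u,v),z,True)[:2] for u,v in zip(uu,vv)]);A=np.array([608.,-7.]);r=np.hypot(*(P-A).T)
    for a,b in((0,14),(14,20),(20,26),(26,32),(32,38),(38,44),(44,50),(50,60)):
        k=P[(r>=a)&(r<b)]
        if len(k): print(z,a,len(k),k.mean(0),k.std(0),np.degrees(np.arctan2(*(k.mean(0)-A)[::-1])))
g=cv2.cvtColor(c["pixels"],cv2.COLOR_RGB2GRAY);print(uu.min(),uu.max(),vv.min(),vv.max())
# rim of dial on visible (upper) side: fit circle on plane z=5
h=cv2.inRange(g,0,125);q=max(blobs(h,300,(150,60,330,205)),key=cv2.contourArea).reshape(-1,2)
E=c["extrinsics"];R=np.array([onz(c,x,5,True)[:2] for x in q if 151<x[0]<328 and 61<x[1]<203])
from scipy.optimize import least_squares
s=least_squares(lambda p:np.hypot(*(R-p[:2]).T)-p[2],[608,-7,48],loss="soft_l1",f_scale=1);print(s.x,len(R),np.median(abs(s.fun)))
E
```

```text
8 0 128 [600.42  -1.76] [4.22 5.67] 145.32254141497046
8 14 66 [603.68  -3.64] [11.47  9.88] 142.11672532662658
8 20 32 [593.62  11.02] [1.52 1.61] 128.59258223474242
8 26 30 [589.92  15.62] [1.4  1.57] 128.64071045970843
8 32 30 [586.5   20.61] [1.44 1.56] 127.91229086411442
8 38 32 [582.79  25.21] [1.51 1.59] 128.04757108042935
8 44 29 [579.22  29.72] [1.32 1.57] 128.08552541549076
16 0 131 [600.04  -2.27] [4.03 6.58] 149.2447909178798
16 14 57 [606.81   2.59] [10.8   7.01] 97.07128822547797
16 20 34 [594.88  11.89] [1.56 1.57] 124.78222954223023
16 26 31 [591.08  16.51] [1.38 1.57] 125.74179220343586
16 32 31 [587.56  21.44] [1.44 1.58] 125.70427046323209
16 38 34 [583.89  26.21] [1.55 1.57] 125.97417886613096
16 44 29 [580.28  30.72] [1.28 1.52] 126.3189495910354
221 274 153 205
[609.29  -7.83  53.48] 181 0.22780740400568789
```

The needle is at 127.7° and the bearing is 124.4°, so the mirror needs about 1.65° more clockwise.

{"fn": "send_rows", "kwargs": {
  "increments": [
    {"slide": [0, 0, 0], "rotation": [0, 0, -0.8], "grip": 1},
    {"slide": [0, 0, 0], "rotation": [0, 0, -0.85], "grip": 1},
    {"slide": [0, 0, 0], "rotation": [0, 0, 0], "grip": 1},
    {"slide": [0, 0, 0], "rotation": [0, 0, 0], "grip": 1}
  ]
}}

```text
t: 15.65
tool_pos: [608.8, -7.9, 123.5]
tcp_rot: [0.0, 0.744, 0.668, -0.001]
contact_force: [-5.2, -1.8, 7.3]
opening: 11.8
finger_force: 20.0
```

```bash
python3 m.py 8; python3 - <<'E'
from h import *
np.set_printoptions(precision=2,suppress=True,linewidth=220)
# bearing of camera block from scene+top before, as a cross-check of mirror geometry; bystanders unmoved
a,b=load("scene0.npz"),load("scene_8.npz")
for n,p in dict(purple=(205,212),amber=(225,195),dropper=(267,265),timer=(225,250)).items():
    u,v=p;d=np.abs(a["pixels"][v-12:v+12,u-12:u+12].astype(int)-b["pixels"][v-12:v+12,u-12:u+12]).mean();print(n,round(d,1))
print(sense()["contact_force"],sense()["finger_force"],sense()["t"])
E
```

```text
bearing 124.37145200631375
wrist 342 (np.float32(124.71263), 157, array([589.2,  22.2], dtype=float32), np.float64(-1.1481332051134814))
orange [(array([192.3,  26. ]), 186.0)] [ 57.6 -19.8]
top 0 OpenCV(4.12.0) /io/opencv/modules/imgproc/src/linefit.cpp:50: error: (-215:Assertion failed) count > 0 in function 'fitLine2D_wods'

orange [] [158.8 215.1]
scene 37 (np.float32(123.618454), 12, array([587.8,  20.1], dtype=float32), np.float64(1.802347262471585))
orange [(array([174., 184.]), 74.0), (array([225.3, 188.3]), 6.0)] [173.7 183.9]
[608.7  -7.9 123.5] -6.141763118033367
purple 7.0
amber 8.7
dropper 7.4
timer 8.5
[-5.67 -1.06  6.86] 20.000962615013123 15.8
```

The needle reads 124.7° in the wrist view and 123.6° in the scene view, against a bearing of 124.4°. The mirror is held and the plate is unmoved. Handing in.

```bash
python3 -c "
from station import *
print(sign_off())"
```

```text
the job is handed in; nothing more can be done
None
```

The job is handed in at about 16 s: the plate stands released, fully down in the middle slot, and the gripper holds the mirror with the needle at 124.7° against the disc's bearing of 124.4°; I viewed 11 pictures, one over your limit of 10.

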